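# Fill the rusk jar

## Robot

A 6-joint arm with a two-finger parallel gripper is mounted at the origin on the work surface. World frame = base frame: x ahead of the robot, y to its left, z up, the work surface at z = 0. Lengths are in m, angles in degrees, forces in N, time in s.
With the tool pointing down it reaches from about 0.35 to 0.875 m from the base axis. Payload 4.2 kg.
Tool frame: the origin (TCP) lies midway between the tips of the shut fingers; the grasp point (between the pads) lies 19 mm behind it; y points along the fingers, z is the direction in which the jaws open and shut, and the axes are right-handed (so a half turn about y gives the same grasp; the last joint's range is limited). The gripper opens to 87 mm and grips with 3 to 60 N. Pads are 19 mm wide; open, the fingers measure 117 mm over their backs; the gripper's body (75 mm by 190 mm) begins 51 mm behind the grasp point.
Start: joints at [-61.96, 22.042, 0.453, 0, -68.411, -14.817], TCP at [0.143, -0.608, 0.223] pointing down, gripper open.
Joint ranges: [-179.83, 179.83], [-69.29, 118.12], [-61.27, 80.66], [-181.25, 117.63], [-171.15, -9.14], [-177.46, 177.46]. Speed limits (degrees/s): [159.86, 159.86, 180, 180, 180, 180].

## Interface

Orientations are given as [roll, pitch, yaw] about the fixed x, y, z axes, in that order (R = Rz(yaw) Ry(pitch) Rx(roll)).
In Python, from workcell import env gives the robot as it stands. The module is installed in compiled form; this text tells all that it offers. Calls block until the motion is done:
- env.goto(position, orientation): joint-space move of the TCP to a pose.
- env.move_straight(position, rotation=None, rate=0.15, force_limit=None): straight line of the TCP; rotation=None keeps the orientation; rate is the mean speed in m/s. With force_limit (N) it stops when the force on the tool has changed by that much, and returns True; else False.
- env.set_joints(angles): joint-space move.
- env.gripper_to(opening, grasp_force=None): opening from 0.0 (shut) to 1.0 (fully open); grasp_force is the grip in N (None keeps the last); returns when the fingers have stopped.
- env.dwell(seconds).
- env.inverse_kinematics(position, orientation): joint angles nearest the present ones, or None.
- env.read_state(): the state.
- env.grab_frame(name): name is "side" or "top" or "wrist"; returns a dict with "image" (400x640x3 uint8, blue, green, red), "fx", "fy", "cx", "cy" (pixels), "D" ([k1, k2, p1, p2, k3] as OpenCV has them; the pictures are not rectified), "position" and "orientation" of the camera in the world. Camera axes: x right, y up, looking along -z (the intrinsics and any distortion apply to the point x, -y, -z); pixel columns grow to the right and rows downward; lengths in m; the calibration is good to about 2 mm. A picture is of the moment at which its call begins. There is no depth.
A pose or a line that the arm cannot do raises env.Unreachable and nothing moves.
- env.close_job(): hands the job in, once; it reports no verdict.
Trained networks look in a picture, given as the dict that the camera call returned (one of the last four; its "shot" number tells which), for a name from the list of things; names that differ only in an ending like _2 or _b are one class to them, and where a whole thing is asked for, a point or a joint stands for the part that bears it (a point fixed in the world has none). Each returns a list of dicts, best first, with "score" (0 to 1); they miss things now and then, are a little off and sometimes report something else, mostly with a low value. They report only what shows in the picture. A call takes as long as a camera call. They do not tell look-alikes from the thing itself.
- env.search_frame(picture, thing): "xyz" ([x, y, z] in m, in world coordinates, good to about 4 mm: the middle of the surface that is visible of it).
- env.trace(picture, thing): "mask" (400x640 bool, what is visible of it).
The state is a dict: "clock": time; "joint_positions": joint angles; "qvel": joint speeds; "joint_torque": joint torques, N m; "position": TCP position; "tool_rot": TCP orientation; "force": force on the tool from outside, world axes, zero at the start; "wrist_torque": the same for the moment, N m; "opening": opening from 0.0 (shut) to 1.0 (fully open).
Only numpy, scipy, OpenCV 4.12 (cv2) and the standard library are available. Lean on these libraries where they do the work, as an engineer would, in place of code of your own. Each camera call takes 0.05 s, during which the arm holds its last target.

## Task

On the bakery counter, take the three flat rusks out of the wooden stand and feed them one at a time, end first, down through the narrow neck of the glass jar, so that all three lie inside its belly. The jar must stay standing where it is, the long round breadstick must stay upright in its pocket of the stand, and the bun, the loaf and the jar's lid must be left where they are.

Things in the scene. Friction and masses are not known exactly. Their poses are not given: they have to be found in the camera images.
- stand: Dark wooden stand, fixed to the counter, 54 mm (its x) by 212 mm (its y), 60 mm high; origin at the centre of its underside. Four open pockets in a row along its y, centred at y = -78, -26, +26 and +78 mm, each 24 mm (x) by 30 mm (y) and 50 mm deep (floor 10 mm above the counter). Three hold a rusk each and one the round breadstick; which is where varies.
- jar: Loose, open clear glass jar with steel hoops round its neck, 1.1 kg, 148 mm across the belly, 178 mm high; origin at the centre of its underside, z up. Walls 4 mm, floor 6 mm thick. Straight belly up to 105 mm, then a sloping shoulder to 140 mm, then a narrow neck from 140 to 178 mm with a bore of 52 mm and an outer width of about 62 mm. The belly is 140 mm wide inside, so a rusk let go in the neck drops down and topples over in it.
- jar_mouth (a point): Centre of the jar's mouth, at the level of the rim, 178 mm above its underside.
- rusk_a: Flat toasted rusk bar of light brown crust with round ends, about 35 g, 20 mm thick (its x), 26 mm wide (its y), 110 mm long (its z). At the start it stands upright in a pocket of the stand, thickness along the stand's x, its upper 60 mm above the stand, and can lean up to 0.1 rad. Origin at the centre of its lower end; +z points to its upper end.
- rusk_b: Flat toasted rusk bar of light brown crust with round ends, about 35 g, 20 mm thick (its x), 26 mm wide (its y), 110 mm long (its z). At the start it stands upright in a pocket of the stand, thickness along the stand's x, its upper 60 mm above the stand, and can lean up to 0.1 rad. Origin at the centre of its lower end; +z points to its upper end.
- rusk_c: Flat toasted rusk bar of light brown crust with round ends, about 35 g, 20 mm thick (its x), 26 mm wide (its y), 110 mm long (its z). At the start it stands upright in a pocket of the stand, thickness along the stand's x, its upper 60 mm above the stand, and can lean up to 0.1 rad. Origin at the centre of its lower end; +z points to its upper end.
- rusk_a_mid (a point): The middle of rusk_a, 55 mm up its z axis from its origin.
- rusk_b_mid (a point): The middle of rusk_b, 55 mm up its z axis from its origin.
- rusk_c_mid (a point): The middle of rusk_c, 55 mm up its z axis from its origin.
- breadstick: Round, darker breadstick, 22 mm across and 150 mm long, about 45 g, standing upright in the fourth pocket with its upper 90 mm above the stand; origin at the centre of its lower end, z up along it. Not to be taken.
- bun: Round dark bun, 88 mm across and 50 mm high; origin at the centre of its underside. Leave it.
- loaf: Loaf, 85 mm (its x) by 200 mm (its y), 62 mm high; origin at the centre of its underside. Leave it.
- jar_lid: The jar's round steel lid lying on the counter, 68 mm across and 18 mm high; origin at the centre of its underside. Leave it.
Mind the look-alikes: they are no part of the job. What is shaped like the rusk_a but green is not meant. Leave any purple look-alike of the rusk_c alone.

How it is judged:
By the outcome, as a careful person would: the job done as asked, in the order asked, and still so for the second after the job is handed in, with the robot touching nothing.
It also fails if it takes over 72 s, if anything falls off the work surface, if the arm or the gripper's body presses on something with over 40 N, if the wrist force passes 120 N, or if a joint passes its speed limit or range.

## Working session

There is one attempt and no reset: what is moved stays moved. The work goes in short steps, each a Python script; the robot and the scene stay as the last script left them, time stands still between calls to the robot, and variables do not carry over. Pictures are saved under pics/ and viewed, and the job is handed in when it is done.

```bash
mkdir -p pics; ls
cat > look.py <<'E'
from workcell import env
import cv2,sys
E
python3 - <<'E'
from workcell import env
import cv2
s=env.read_state(); print(s['clock'],s['position'],s['tool_rot'],s['opening'])
for n in ['top','side']:
    f=env.grab_frame(n); cv2.imwrite(f'pics/{n}0.png',f['image'])
    print(n,f['fx'],f['fy'],f['cx'],f['cy'],f['D'],f['position'],f['orientation'],f['shot'])
    for t in ['stand','jar','jar_mouth','rusk_a','rusk_a_mid','breadstick','bun','loaf','jar_lid']:
        print(t,[([round(float(v),3) for v in d['xyz']],round(d['score'],2)) for d in env.search_frame(f,t)])
print(env.read_state()['clock'])
E
```

```text
pics
0.0 [ 0.14285308 -0.60781677  0.22145532] [-8.98731599e+01  4.59853162e-03  1.32133412e+01] 0.9990033873335956
top 465.59160931348555 465.59160931348555 314.4834814169194 208.98052124922086 [-0.07563489  0.          0.          0.          0.        ] [ 0.39885858 -0.01845435  1.30449564] [  8.69237015   0.95402057 -88.9467828 ] 1
stand [([0.488, 0.183, 0.057], 0.8), ([0.485, -0.206, 0.118], 0.55)]
jar [([0.483, -0.207, 0.113], 0.94)]
jar_mouth [([0.481, -0.206, 0.117], 0.97)]
rusk_a [([0.401, 0.172, 0.1], 0.64), ([0.48, 0.154, 0.116], 0.49), ([0.498, 0.255, 0.121], 0.46), ([0.488, 0.205, 0.113], 0.41)]
rusk_a_mid [([0.494, 0.206, 0.113], 0.42)]
breadstick [([0.475, 0.103, 0.154], 0.58)]
bun [([0.482, -0.209, 0.115], 0.68), ([0.715, -0.08, 0.021], 0.32)]
loaf [([0.711, 0.237, 0.06], 0.84)]
jar_lid [([0.714, -0.08, 0.017], 0.9), ([0.713, 0.237, 0.058], 0.64)]
side 462.2409256783032 462.2409256783032 313.58894520923906 199.3195718827036 [-0.13027253  0.          0.          0.          0.        ] [0.21016512 0.52323365 0.85863592] [  42.40209266    0.19450502 -146.82839332] 2
stand [([0.472, 0.207, 0.064], 0.65), ([0.469, -0.174, 0.115], 0.56)]
jar [([0.47, -0.17, 0.112], 0.63), ([0.479, 0.169, 0.099], 0.53)]
jar_mouth [([0.469, -0.173, 0.108], 0.92)]
rusk_a [([0.397, 0.188, 0.076], 0.86), ([0.572, 0.184, 0.07], 0.81), ([0.491, 0.27, 0.105], 0.75), ([0.474, 0.169, 0.102], 0.6), ([0.482, 0.219, 0.1], 0.54)]
rusk_a_mid [([0.482, 0.218, 0.097], 0.78), ([0.394, 0.187, 0.078], 0.78)]
breadstick [([0.473, 0.117, 0.123], 0.77)]
bun [([0.387, 0.006, 0.041], 0.59)]
loaf [([0.702, 0.257, 0.059], 0.66)]
jar_lid [([0.714, -0.078, 0.023], 0.56)]
1.0
```

View pics/top0.png

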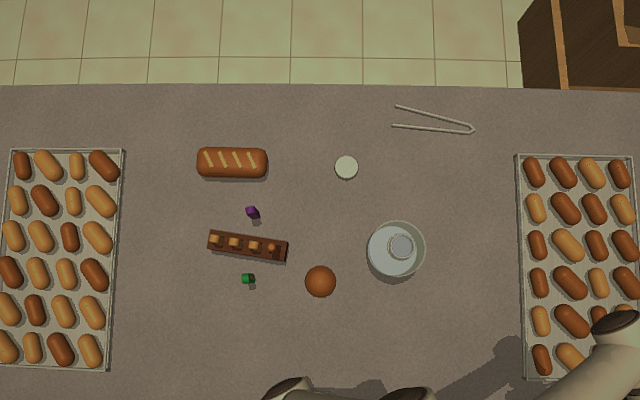

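View pics/side0.png

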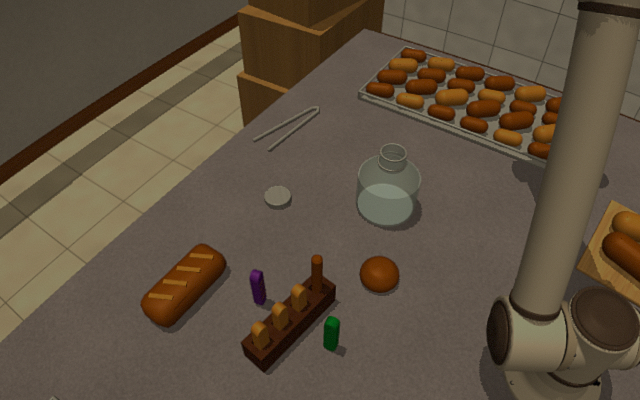

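The top view shows the stand at about (247,245), with rusks at (215,239), (234,242) and (255,245) and the breadstick at (275,249). The green and purple look-alikes are at (248,279) and (252,213), and the jar neck is at about (401,246). I'll zoom in next.

Run:
```python
import cv2,numpy as np
t=cv2.imread('pics/top0.png');s=cv2.imread('pics/side0.png')
a=cv2.resize(t[200:300,190:330],None,fx=5.7,fy=5.7,interpolation=cv2.INTER_CUBIC);cv2.imwrite('pics/t1.png',a)
a=cv2.resize(t[205:295,355:435],None,fx=6,fy=6,interpolation=cv2.INTER_CUBIC)
b=cv2.resize(s[135:235,345:435],None,fx=5.4,fy=5.4,interpolation=cv2.INTER_CUBIC)
b=cv2.resize(s[135:225,350:430],None,fx=4,fy=4);a=cv2.resize(a,(480,540));b=cv2.resize(b,(320,360))
c=np.zeros((540,800,3),np.uint8);c[:,:480]=a;c[:360,480:]=b;cv2.imwrite('pics/j1.png',c)
a=cv2.resize(s[245:375,230:350],None,fx=4.6,fy=4.6,interpolation=cv2.INTER_CUBIC);cv2.imwrite('pics/s1.png',a)
```

```text
(no output)
```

View pics/t1.png

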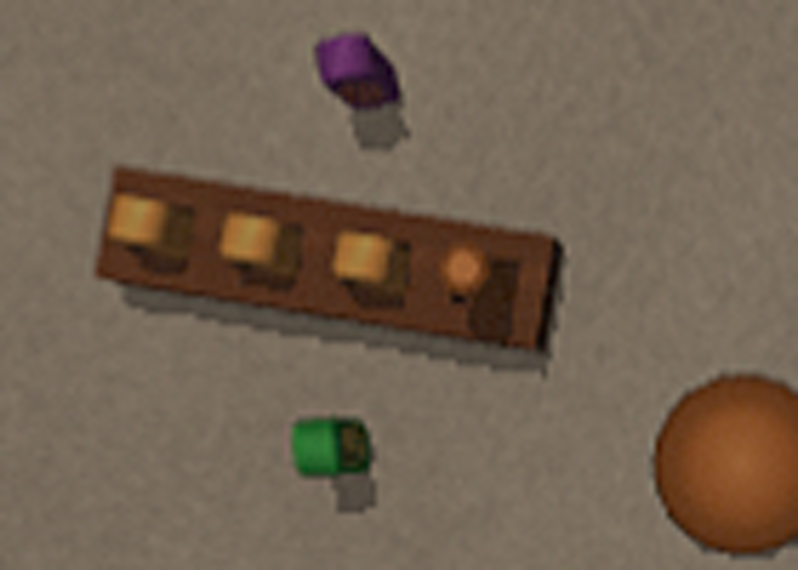

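View pics/j1.png

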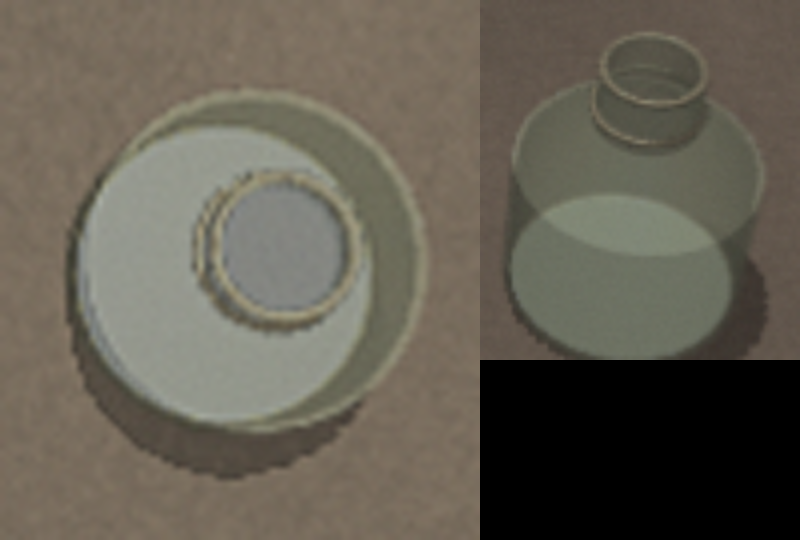

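View pics/s1.png

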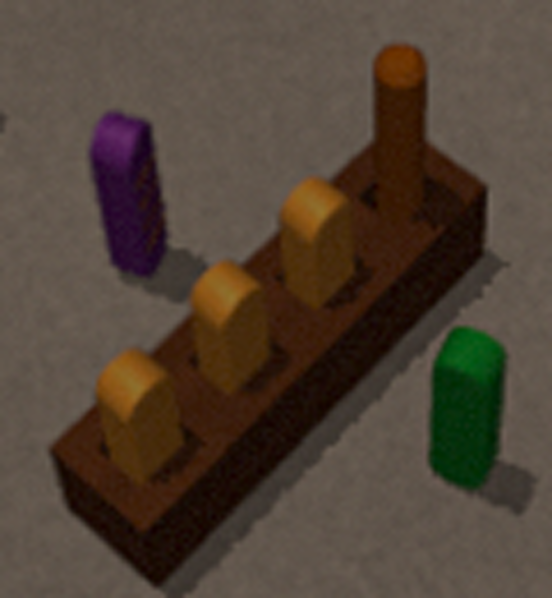

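```bash
cat > h.py <<'E'
import numpy as np,cv2
from scipy.spatial.transform import Rotation as R
CAM={'top':(465.59160931348555,314.4834814169194,208.98052124922086,-0.07563489,[0.39885858,-0.01845435,1.30449564],[8.69237015,0.95402057,-88.9467828]),
'side':(462.2409256783032,313.58894520923906,199.3195718827036,-0.13027253,[0.21016512,0.52323365,0.85863592],[42.40209266,0.19450502,-146.82839332])}
def ray(c,u,v):
    f,cx,cy,k,p,o=CAM[c]
    K=np.array([[f,0,cx],[0,f,cy],[0,0,1.]])
    q=cv2.undistortPoints(np.array([[[u,v]]],float),K,np.array([k,0,0,0,0.]))[0,0]
    return np.array(p),R.from_euler('xyz',o,degrees=True).apply([q[0],-q[1],-1])
def atz(c,u,v,z):
    p,d=ray(c,u,v); return p+d*(z-p[2])/d[2]
def proj(c,X):
    f,cx,cy,k,p,o=CAM[c]
    x=R.from_euler('xyz',o,degrees=True).inv().apply(np.array(X)-p)
    K=np.array([[f,0,cx],[0,f,cy],[0,0,1.]])
    return cv2.projectPoints(np.array([[[x[0],-x[1],-x[2]]]]),np.zeros(3),np.zeros(3),K,np.array([k,0,0,0,0.]))[0][0,0]
E
python3 - <<'E'
from h import *
np.set_printoptions(precision=4,suppress=True)
print('rim',atz('top',402,246.3,.178),atz('side',393.4,152.2,.178))
T=lambda x,y:(190+x/5.7,200+y/5.7)
S=lambda x,y:(230+x/4.6,245+y/4.6)
c=[atz('top',*T(*q),.06) for q in [(115,165),(553,235),(97,275),(545,350)]]
print(np.array(c)); m=sum(c)/4
d=(c[0]-c[1]+c[2]-c[3]); phi=np.degrees(np.arctan2(-d[0],d[1])); print('ctr',m,'phi',phi,np.linalg.norm(d)/2)
e=(c[0]-c[2]+c[1]-c[3]); print('phi2',np.degrees(np.arctan2(e[1],e[0])),np.linalg.norm(e)/2)
cs=[atz('side',*S(*q),.06) for q in [(50,450),(150,530),(488,187)]]
print('side corners',np.array(cs), 'ctr',(cs[0]+0+cs[2])/2)
r=np.radians(phi)
for q in [(138,220),(250,240),(363,258),]:
    print('rusk top',atz('top',*T(*q),.116))
print('bs',atz('top',*T(463,268),.158))
for q in [(135,368),(228,280),(318,195)]:
    print('rusk side',atz('side',*S(*q),.118))
for k in (-78,-26,26,78):
    print('pocket',k,m[:2]+k/1000*np.array([-np.sin(r),np.cos(r)]))
E
```

```text
rim [ 0.4828 -0.2099  0.178 ] [ 0.4814 -0.2098  0.178 ]
[[0.5296 0.2872 0.06  ]
 [0.5001 0.0778 0.06  ]
 [0.4772 0.2932 0.06  ]
 [0.4462 0.0801 0.06  ]]
ctr [0.4883 0.1846 0.06  ] phi -8.139618064097117 0.21338657451418858
phi2 -4.461059439047034 0.053300209228304765
side corners [[0.5277 0.2879 0.06  ]
 [0.4738 0.2927 0.06  ]
 [0.4452 0.0861 0.06  ]] ctr [0.4865 0.187  0.06  ]
rusk top [0.4989 0.2616 0.116 ]
rusk top [0.4908 0.2102 0.116 ]
rusk top [0.4837 0.1587 0.116 ]
bs [0.4772 0.1088 0.158 ]
rusk side [0.4987 0.2604 0.118 ]
rusk side [0.4914 0.2099 0.118 ]
rusk side [0.4837 0.1584 0.118 ]
pocket -78 [0.4773 0.1073]
pocket -26 [0.4846 0.1588]
pocket 26 [0.492  0.2103]
pocket 78 [0.4993 0.2618]
```

```bash
cat >> h.py <<'E'
J=np.array([0.482,-0.210])
def step_grasp(env,xy,zt,yaw):
    o=[-90,0,yaw]
    env.gripper_to(0.6)
    env.goto([xy[0],xy[1],.20],o)
    hit=env.move_straight([xy[0],xy[1],zt],rate=.12,force_limit=6)
    s=env.read_state();print('down',hit,s['position'],s['clock'],s['force'])
    env.gripper_to(0.0,grasp_force=15)
    s=env.read_state();print('opening mm',s['opening']*87)
    env.move_straight([xy[0],xy[1],.29],rate=.15)
    s=env.read_state();print('up',s['opening']*87,s['clock'],s['force'])
def shots(env,n,cams):
    for c in cams:
        f=env.grab_frame(c);cv2.imwrite(f'pics/{n}_{c}.png',f['image'])
E
python3 - <<'E'
from h import *
from workcell import env
for p in ([.4988,.2612,.20],[.482,-.21,.19],[.482,-.21,.29]):
  for y in (-98,82):
    q=env.inverse_kinematics(p,[-90,0,y]); print(p,y,None if q is None else np.round(q,1))
E
```

```text
[0.4988, 0.2612, 0.2] -98 [ 44.1  17.  -10.4   0.  -62.6 127.9]
[0.4988, 0.2612, 0.2] 82 [ 44.1  17.  -10.4   0.  -62.6 -52.1]
[0.482, -0.21, 0.19] -98 None
[0.482, -0.21, 0.19] 82 [ -5.8  14.  -16.2   0.  -59.8  -2.2]
[0.482, -0.21, 0.29] -98 None
[0.482, -0.21, 0.29] 82 [ -5.8   9.9  -6.8   0.  -73.4  -2.2]
```

Run:
```python
from h import *
from workcell import env
env.move_straight([0.143,-0.608,.30],rate=.2)
env.goto([.4988,.2612,.30],[-90,0,82])
step_grasp(env,[.4988,.2612],.088,82)
shots(env,'g1',['side','wrist'])
```

```text
down False [0.49943423 0.26168998 0.08898536] 7.25 [1.52261677 0.53705166 0.28741151]
opening mm 19.979420561649416
up 20.091413132753043 9.4083 [ 0.59247474  0.11652519 -0.9309223 ]
```

```bash
cd pics; python3 -c "
import cv2,numpy as np
a=cv2.imread('g1_side.png');b=cv2.imread('g1_wrist.png')
cv2.imwrite('g1.png',np.hstack([cv2.resize(a,(400,250)),cv2.resize(b,(400,250))]));cv2.imwrite('g1c.png',cv2.resize(a[130:380,180:400],None,fx=2.3,fy=2.3))"
```

```text
(no output)
```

View pics/g1c.png

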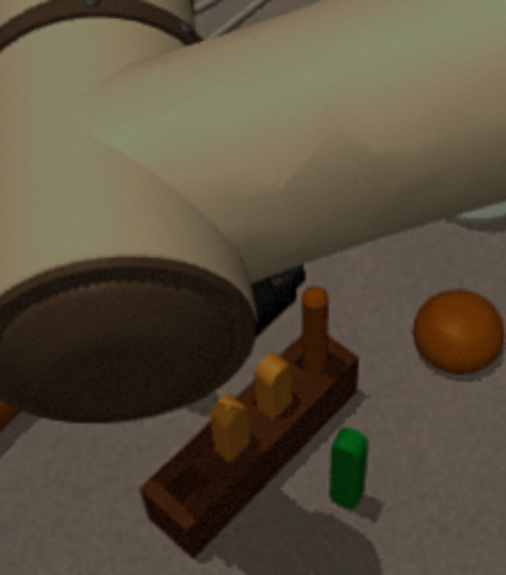

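View pics/g1.png

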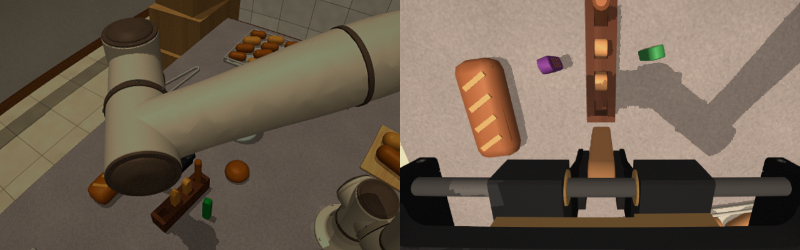

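The left pocket is now empty and the rusk is held pointing down (the wrist view shows it at about (600,155)). Next I'll move it over the jar and check before inserting.

Run:
```python
from h import *
from workcell import env
env.move_straight([J[0],J[1],.29],rate=.25)
s=env.read_state();print(s['position'],s['tool_rot'],s['opening']*87,s['clock'])
shots(env,'c1',['side','wrist','top'])
a,b,c=[cv2.imread(f'pics/c1_{n}.png') for n in('side','wrist','top')]
z=np.zeros((520,800,3),np.uint8);z[:260,:400]=cv2.resize(a[80:240,300:546],(400,260));z[:260,400:]=cv2.resize(b,(400,260));z[260:,:400]=cv2.resize(c[150:310,300:546],(400,260))
cv2.imwrite('pics/c1.png',z)
```

```text
[ 0.48202144 -0.20938419  0.29008887] [-9.00092812e+01 -8.96121583e-03  8.20570433e+01] 20.242760052607853 11.5417
```

View pics/c1.png

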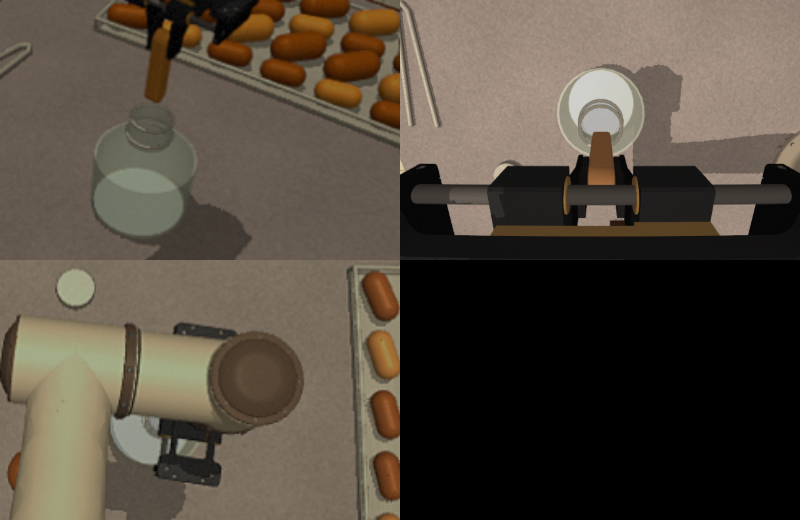

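Run:
```python
from h import *
print(proj('side',[*J,.208]),atz('side',395.3,140.3,.208),atz('side',395.3,140.3,.203))
```

```text
[394.85429341 141.69845261] [ 0.48325574 -0.21475347  0.208     ] [ 0.48535438 -0.22042475  0.203     ]
```

```bash
cat >> h.py <<'E'
def insert(env,xy,z=.186):
    hit=env.move_straight([xy[0],xy[1],z],rate=.08,force_limit=3)
    s=env.read_state();print('ins',hit,s['position'],s['force'],s['clock'])
    return hit
def drop(env,xy):
    env.gripper_to(0.6); env.dwell(.4)
    s=env.read_state();print('rel',s['force'],s['clock'])
    env.move_straight([xy[0],xy[1],.30],rate=.2)
E
python3 - <<'E'
from h import *
from workcell import env
if not insert(env,J):
    drop(env,J)
shots(env,'d1',['side','wrist'])
a,b=[cv2.imread(f'pics/d1_{n}.png') for n in('side','wrist')]
cv2.imwrite('pics/d1.png',np.hstack([cv2.resize(a[80:240,300:546],(400,260)),cv2.resize(b,(400,260))]))
E
```

```text
ins False [ 0.48239622 -0.21010206  0.18658524] [ 0.19702626 -0.23672869  0.88024142] 13.1417
rel [ 0.99694931 -0.18738378  0.35652372] 14.3833
```

View pics/d1.png

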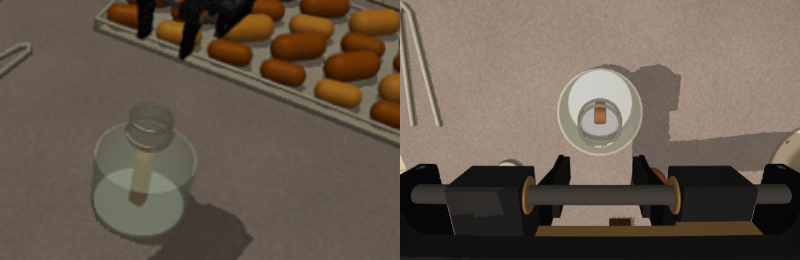

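Run:
```python
from h import *
from workcell import env
for z in (.006,.116): print((proj('side',[*J,z])-[300,80])*1.626)
shots(env,'d2',['side','wrist'])
a,b=[cv2.imread(f'pics/d2_{n}.png') for n in('side','wrist')]
cv2.imwrite('pics/d2.png',np.hstack([cv2.resize(a[130:230,345:435],(450,500)),cv2.resize(b[80:280,220:420],(350,500))]))
```

```text
[137.79103466 201.5632682 ]
[146.26119097 149.8543308 ]
```

View pics/d2.png

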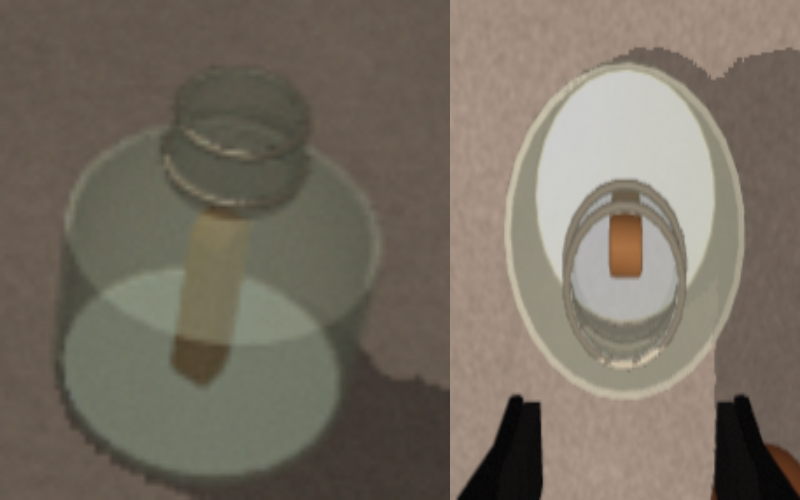

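Run:
```python
from h import *
from workcell import env
np.set_printoptions(precision=4,suppress=True)
f=env.grab_frame('wrist')
CAM['w']=(f['fx'],f['cx'],f['cy'],f['D'][0],f['position'],f['orientation'])
print(CAM['w'],f['D'])
cv2.imwrite('pics/d3_wrist.png',f['image'])
d=f['image'][90:240,250:390];cv2.imwrite('pics/d3.png',cv2.resize(d,None,fx=4,fy=4))
r=np.radians(-8);ex=np.array([np.cos(r),np.sin(r)]);ey=np.array([-np.sin(r),np.cos(r)])
ang=np.linspace(0,2*np.pi,60)
# rim check
for nm,z in(('rim',.178),):
    print('rim proj',[((proj('w',[J[0]+.028*np.cos(t),J[1]+.028*np.sin(t),z])-[250,90])*4).round() for t in (0,1.57,3.14,4.71)])
for z in (.006,.105,.116):
    print(z,[((proj('w',[*(J+a*.010*ex+b*.013*ey),z])-[250,90])*4).round() for a in(-1,1) for b in (-1,1)])
```

```text
(339.94508581315966, 321.6568125191498, 201.11164359410785, np.float64(-0.025044022261222588), array([ 0.4713, -0.29  ,  0.4617]), array([-16.947 ,  -0.1692, 171.9798])) [-0.025  0.     0.     0.     0.   ]
rim proj [array([158., 437.]), array([303., 539.]), array([413., 402.]), array([267., 293.])]
0.006 [array([314., 241.]), array([314., 318.]), array([254., 241.]), array([255., 318.])]
0.105 [array([322., 297.]), array([322., 392.]), array([247., 297.]), array([248., 392.])]
0.116 [array([323., 305.]), array([323., 402.]), array([246., 305.]), array([247., 402.])]
```

View pics/d3.png

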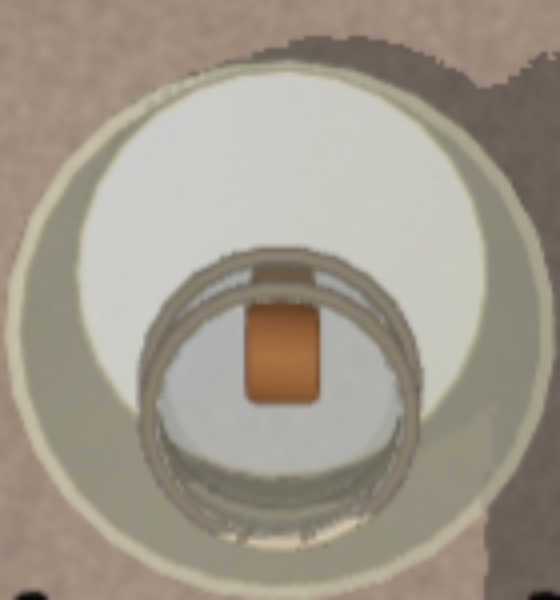

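The rusk's outline matches an upright pose exactly, so it is balancing on end inside the belly. I'll bring the second rusk and insert it tilted, so its lower end can push the first one over. Tilting also makes the second one topple when I release it.

```bash
sed -i 's/grasp_force=15/grasp_force=28/' h.py
cat >> h.py <<'E'
def tilted(alpha,piv,L,yaw=82):
    """tool tilted by alpha deg about jaw axis; rusk axis passes through piv, TCP L behind piv. returns pos, euler"""
    Rm=R.from_euler('xyz',[-90,0,yaw],degrees=True)
    jaw=Rm.apply([0,0,1])
    R2=R.from_rotvec(np.radians(alpha)*jaw)*Rm
    fwd=R2.apply([0,1,0])
    return np.array(piv)-L*fwd, R2.as_euler('xyz',degrees=True), fwd
E
python3 - <<'E'
from h import *
from workcell import env
np.set_printoptions(precision=3,suppress=True)
env.move_straight([.4911,.2101,.29],rate=.3)
step_grasp(env,[.4911,.2101],.091,82)
env.move_straight([J[0],J[1],.30],rate=.3)
shots(env,'e1',['side','wrist'])
b=cv2.imread('pics/e1_wrist.png');a=cv2.imread('pics/e1_side.png')
cv2.imwrite('pics/e1.png',np.hstack([cv2.resize(a[80:240,300:546],(400,260)),cv2.resize(b,(400,260))]))
for al in (20,-20,-25):
  for L in (.13,.03):
    p,o,f=tilted(al,[*J,.159],L)
    q=env.inverse_kinematics(p,o); print(al,L,p,o,f,None if q is None else np.round(q,1))
print(env.read_state()['joint_positions'],env.read_state()['clock'])
E
```

```text
down False [0.492 0.211 0.092] 18.625 [-0.062 -0.298 -0.292]
opening mm 19.924453198385653
up 20.138932609060973 20.7583 [ 0.248 -0.568 -1.071]
20 0.13 [ 0.488 -0.166  0.281] [-90.  20.  82.] [-0.048 -0.339 -0.94 ] [ 10.2   8.7 -19.4  20.3 -69.6 -26.6]
20 0.03 [ 0.483 -0.2    0.187] [-90.  20.  82.] [-0.048 -0.339 -0.94 ] [  5.8  13.3 -28.9  23.8 -55.2 -28.8]
-20 0.13 [ 0.476 -0.254  0.281] [-90. -20.  82.] [ 0.048  0.339 -0.94 ] [-22.8  16.5   5.4 -19.4 -84.6  17.7]
-20 0.03 [ 0.481 -0.22   0.187] [-90. -20.  82.] [ 0.048  0.339 -0.94 ] [-19.5  18.9  -4.6 -20.7 -71.8  19. ]
-25 0.13 [ 0.474 -0.264  0.277] [-90. -25.  82.] [ 0.059  0.419 -0.906] [-26.6  18.7   8.  -23.6 -88.   21.3]
-25 0.03 [ 0.48  -0.223  0.186] [-90. -25.  82.] [ 0.059  0.419 -0.906] [-22.7  20.6  -2.1 -25.  -75.4  22.9]
[ -5.744   9.541  -5.728  -0.008 -74.717  -2.162] 22.4083
```

View pics/e1.png

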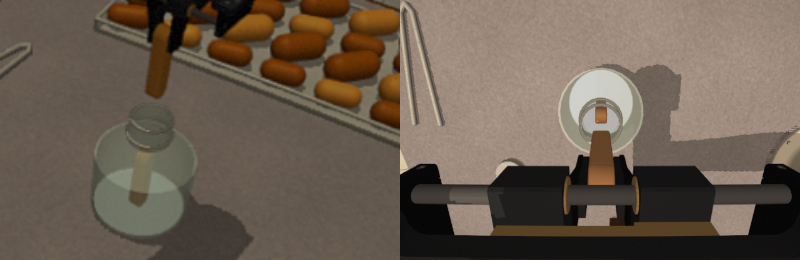

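Run:
```python
from h import *
from workcell import env
np.set_printoptions(precision=3,suppress=True)
ey=np.array([np.sin(np.radians(8)),np.cos(np.radians(8))])
P=np.array([*(J-.002*ey),.159])
p,o,f=tilted(20,P,.13); env.goto(p,o)
p,o,f=tilted(20,P,.026)
h=env.move_straight(p,o,rate=.06,force_limit=6)
s=env.read_state();print(h,s['position'],p,s['force'],s['wrist_torque'],s['opening']*87,s['clock'])
shots(env,'f1',['side','wrist'])
b=cv2.imread('pics/f1_wrist.png');a=cv2.imread('pics/f1_side.png')
cv2.imwrite('pics/f1.png',np.hstack([cv2.resize(a[110:230,330:450],(480,480)),cv2.resize(b,(320,480))]))
```

```text
False [ 0.483 -0.203  0.184] [ 0.483 -0.203  0.183] [ 0.041  0.251 -1.211] [ 0.83  -0.007  0.018] 19.86711440260408 24.775
```

View pics/f1.png

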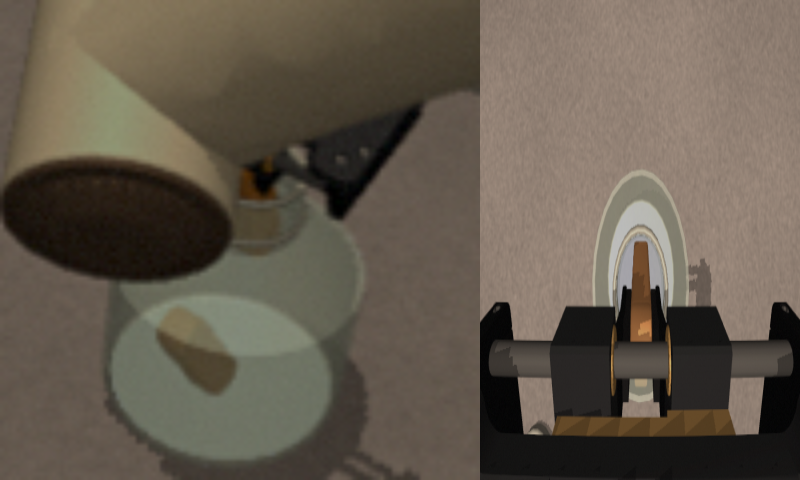

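Rusk 1 has toppled and lies on the jar floor (left picture, about (195,350)). I'll release rusk 2 at this tilt.

Run:
```python
from h import *
from workcell import env
np.set_printoptions(precision=3,suppress=True)
ey=np.array([np.sin(np.radians(8)),np.cos(np.radians(8))])
P=np.array([*(J-.002*ey),.159])
env.gripper_to(0.5); env.dwell(.5)
p,o,f=tilted(20,P,.13); env.move_straight(p,o,rate=.15)
env.goto([*J,.30],[-90,0,82])
s=env.read_state();print(s['force'],s['clock'])
shots(env,'k1',['side','wrist'])
b=cv2.imread('pics/k1_wrist.png');a=cv2.imread('pics/k1_side.png')
cv2.imwrite('pics/k1.png',np.hstack([cv2.resize(a[130:230,345:435],(450,500)),cv2.resize(b[80:280,220:420],(350,500))]))
```

```text
[ 0.373  0.032 -1.107] 27.425
```

View pics/k1.png

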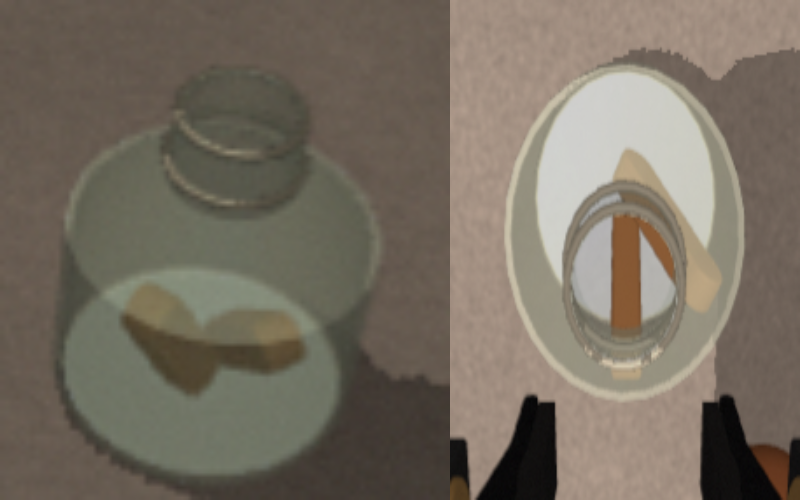

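Both rusks lie flat in the belly and the jar hasn't moved. Now the third, next to the breadstick; I'll keep the gripper body above the breadstick's tip.

Run:
```python
from h import *
from workcell import env
np.set_printoptions(precision=3,suppress=True)
ey=np.array([np.sin(np.radians(8)),np.cos(np.radians(8))])
env.move_straight([.4837,.1606,.29],rate=.3)
step_grasp(env,[.4837,.1606],.093,82)
env.move_straight([J[0],J[1],.30],rate=.3)
P=np.array([*(J-.002*ey),.159])
p,o,f=tilted(20,P,.13); env.goto(p,o)
p,o,f=tilted(20,P,.026)
h=env.move_straight(p,o,rate=.06,force_limit=4)
s=env.read_state();print(h,s['position'],p,s['force'],s['opening']*87,s['clock'])
shots(env,'m1',['side','wrist'])
b=cv2.imread('pics/m1_wrist.png');a=cv2.imread('pics/m1_side.png')
cv2.imwrite('pics/m1.png',np.hstack([cv2.resize(a,(480,300)),cv2.resize(b,(320,300))]))
```

```text
down False [0.484 0.161 0.094] 30.9 [-0.086 -0.275 -0.464]
opening mm 19.76264526332924
up 19.551553632047376 33.025 [ 1.306 -0.131  0.357]
False [ 0.483 -0.203  0.184] [ 0.483 -0.203  0.183] [-0.054 -1.072 -0.141] 19.770999725614715 36.775
```

View pics/m1.png

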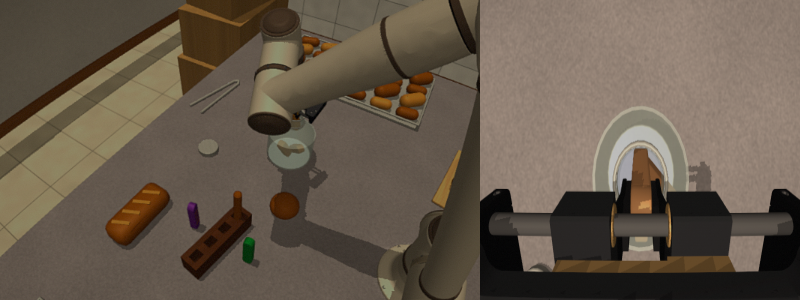

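The rusk pockets are empty, the breadstick stands at (238,205), and rusk 3 is in the neck. I'll release it.

Run:
```python
from h import *
from workcell import env
np.set_printoptions(precision=3,suppress=True)
ey=np.array([np.sin(np.radians(8)),np.cos(np.radians(8))])
P=np.array([*(J-.002*ey),.159])
env.gripper_to(0.5); env.dwell(.5)
p,o,f=tilted(20,P,.13); env.move_straight(p,o,rate=.15)
env.goto([*J,.30],[-90,0,82])
s=env.read_state();print(s['force'],s['clock'])
shots(env,'n1',['side','wrist'])
b=cv2.imread('pics/n1_wrist.png');a=cv2.imread('pics/n1_side.png')
cv2.imwrite('pics/n1.png',np.hstack([cv2.resize(a[130:230,345:435],(450,500)),cv2.resize(b[80:280,220:420],(350,500))]))
```

```text
[ 0.359  0.64  -0.518] 39.425
```

View pics/n1.png

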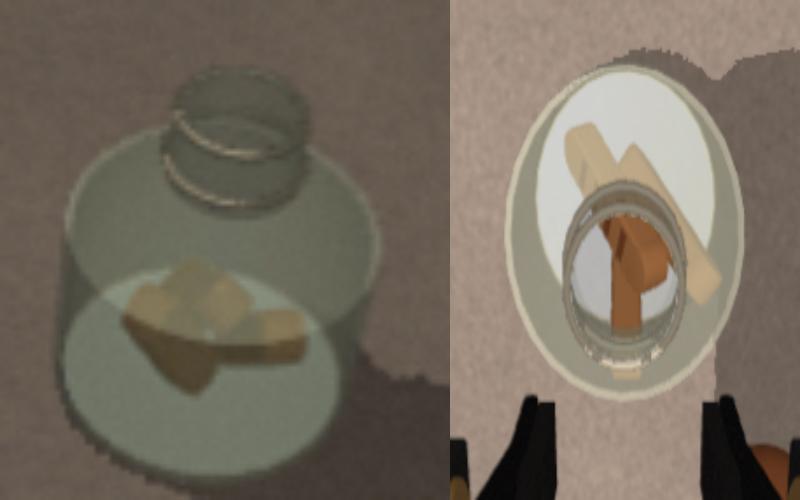

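All three are in the belly, with the third lying across the other two. I'll back away, then check that everything has settled and the scene is undisturbed.

Run:
```python
from h import *
from workcell import env
env.move_straight([J[0],J[1],.36],rate=.2)
env.set_joints([-61.96,15,0.453,0,-68.411,-14.8])
env.dwell(1)
s=env.read_state();print(s['clock'],s['position'])
shots(env,'z1',['side','top'])
a=cv2.imread('pics/z1_side.png');b=cv2.imread('pics/z1_top.png')
cv2.imwrite('pics/z1.png',np.hstack([cv2.resize(a[130:230,345:435],(360,400)),cv2.resize(b[130:310,190:435],(440,400))]))
for n,x in(('side',a),('top',b)):
    o=cv2.imread(f'pics/{n}0.png'); d=(cv2.absdiff(o,x).max(2)>40).astype(np.uint8)
    k,l,st,c=cv2.connectedComponentsWithStats(d); print(n,[t.tolist() for t in st[1:] if t[4]>15])
```

```text
42.8667 [ 0.13723983 -0.59768164  0.29615237]
side [[577, 0, 63, 67, 1093], [600, 0, 15, 3, 36], [623, 3, 9, 4, 19], [631, 8, 9, 8, 43], [568, 21, 17, 49, 162], [563, 72, 9, 20, 53], [560, 96, 18, 17, 206], [553, 114, 16, 27, 238], [620, 114, 15, 6, 17], [548, 146, 10, 14, 76], [530, 160, 24, 10, 66], [601, 174, 6, 10, 20], [370, 193, 36, 16, 215], [589, 226, 10, 23, 33], [604, 280, 10, 8, 26], [291, 284, 16, 27, 212], [509, 288, 5, 14, 22], [272, 302, 16, 28, 219], [511, 306, 52, 25, 533], [251, 321, 18, 29, 249]]
top [[209, 234, 10, 10, 72], [392, 236, 18, 21, 229], [229, 238, 10, 8, 64], [249, 241, 10, 8, 66], [371, 242, 26, 29, 264], [590, 309, 50, 47, 1650], [526, 342, 19, 39, 137], [572, 355, 19, 19, 176], [555, 362, 56, 38, 440], [563, 373, 10, 5, 23], [549, 379, 31, 12, 69], [379, 387, 49, 13, 470], [290, 389, 20, 6, 36], [315, 388, 22, 9, 68], [622, 388, 18, 12, 143], [280, 393, 7, 7, 17], [314, 392, 21, 8, 86]]
```

View pics/z1.png

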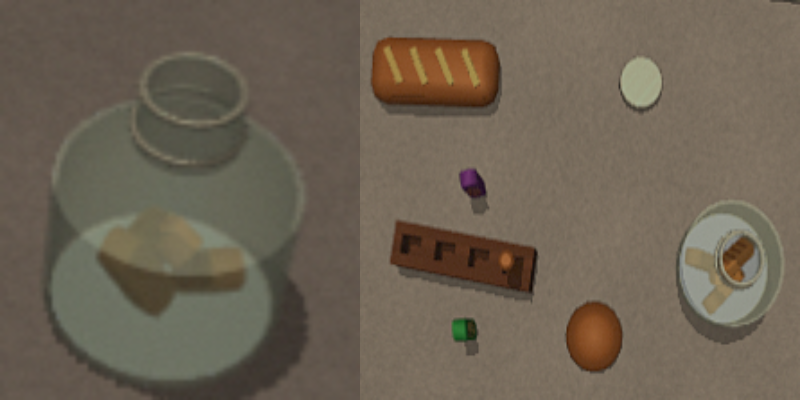

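Compared with the start, only the rusks (gone from the stand, now inside the jar) and the arm have changed. The jar, breadstick, bun, loaf, lid and look-alikes are where they were.

```bash
python3 -c "
from workcell import env
env.close_job()"
```

```text
the job is handed in; nothing more can be done
```

All three rusks are inside the jar's belly, fed one at a time, end first, through the neck. I handed the job in at about 43 s on the robot's clock, well under the 72 s limit.

- **One problem, fixed:** the first rusk stayed standing on its end in the belly after I let it go. I put the second one in with the tool tilted by 20°, and the first was toppled after that. The second and third went in with the same tilt and fell over on release. The third lies across the other two, well below the neck.
- **Last checks:** comparing the final top and side pictures with the first ones showed changes only at the rusks and the arm. The jar, breadstick, bun, loaf, lid and both look-alikes were where they started, and the three rusks had settled.
- **Forces:** every force I read at the wrist was about 2 N or less, and no guarded downward move hit its force limit. None of the checks I made failed or disagreed.

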